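# Seat the slide carrier on the imager and close the keeper

## Robot

A 6-joint arm with a two-finger parallel gripper is mounted at the origin on the work surface. World frame = base frame: x ahead of the robot, y to its left, z up, the work surface at z = 0. Lengths are in m, angles in rad, forces in N, time in s.
With the tool pointing down it reaches from about 0.375 to 0.975 m from the base axis. Payload 3.8 kg.
Tool frame: the origin (TCP) lies where the fingers leave the gripper's body, on its centre line; the fingertips stand 73 mm ahead of it and the grasp point (between the pads) lies 54 mm ahead of it; z points along the fingers, y is the line along which they close (so a half turn about z gives the same grasp; the last joint's range is limited). The gripper opens to 85 mm and grips with 20 to 120 N. Pads are 22 mm wide; open, the fingers measure 114 mm over their backs; the gripper's body (76 mm by 85 mm) begins 54 mm behind the grasp point. The pads swing forward as they close: fully open they stand 13 mm farther back than shut.
Start: joints at [1.233, 0.264, 1.604, -0, 1.274, -0.037], TCP at [0.2, 0.645, 0.304] pointing down, gripper open.
Joint ranges: [-2.63, 2.63], [-0.94, 2.18], [0.31, 2.57], [-1.31, 4.45], [0, 2.66], [-2.55, 2.55]. Speed limits (rad/s): [2.57, 2.57, 3.14, 3.14, 3.14, 3.14].

## Interface

Orientations are given as a rotation vector (axis times angle).
In Python, from workcell import read_state, viewer, bot gives the robot as it stands.
- The arm moves only by the tool jog_arm, never from a script. Its argument "increments" is a list that holds one entry, the list of rows, each a list of 7 numbers: the shift along the tool's x, y, z in units of 30 mm (1.0 is 30 mm), then the turn, a rotation vector about the tool's x, y, z in units of 6 degrees (1.0 is 6 degrees), then the opening, from -1 (shut) to 1 (fully open). A call has exactly 5 rows; each row shifts and turns the commanded pose from where the row before left it, along the tool's axes as they then stand; what a row does not reach is not made up. A row lasts 1/12 s, in which the tool goes at most 41.7 mm and 7.16 degrees, less where a joint would pass 70% of its speed; a pose out of reach is approached as far as the arm can. A call is refused whole if a number of a shift passes 1 or a number of a turn 1, either way. A call with a gripper value outside its range is refused whole. The fingers move at their own pace and stop on an object; "force" is the grip in N (left out, the last holds). Time passes only in rows, so rows that do not move let the fingers close, or fill a call up. It gives the time, the measured TCP pose, the force, the opening and the grip force at its end, in the units of the state.
- read_state(): the state, without advancing time (a new reading comes with each control period).
- viewer.read_camera(name): name is "scene" or "side" or "wrist"; returns (picture, depth): 480x640x3 uint8, blue, green, red; 480x640 float32, m along the optical axis (not along the pixel's ray), 0 where there is no reading.
- viewer.camera_params(name): a dict with "fx", "fy", "cx", "cy" (pixels), "R" (3x3) and "t" (3): a world point X has camera coordinates R X + t; the wrist camera has in their place "hand_eye" (4x4, takes a point from camera to tool coordinates, whose origin is the TCP and whose axes are the flange's). Camera axes: x right, y down, z forward; pixel columns grow to the right and rows downward; lengths in m; the calibration is good to about 2 mm. A picture is of the moment at which its call begins: read the wrist's pose just before it. camera_params takes no time and is no camera call.
- bot.finish_job(): hands the job in; it is judged then, once.
The state is a dict: "time": time; "q": joint angles; "joint_vel": joint speeds; "joint_torque": joint torques, N m; "tool_pos": TCP position; "tcp_rot": TCP orientation; "wrist_force": force on the tool from outside, world axes, zero at the start; "torque": the same for the moment, N m; "width": opening from 0.0 (shut) to 1.0 (fully open); "grip_force": force on a finger pad.
Only numpy, scipy, OpenCV 4.12 (cv2) and the standard library are available. Lean on these libraries where they do the work, as an engineer would, in place of code of your own. Each camera call takes 0.05 s, during which the arm holds its last target. There are 200 camera calls.

## Task

Lift the slide carrier by its handle, keep it level, and set it down gently on the slide imager so that its three ball feet are fully home in their seats: the single foot in the cone, the other two in the vee groove and on the flat. Then swing the keeper round to its stop so that it lies over the carrier's edge, let go and leave the carrier sitting home; do not disturb the other things on the counter.

Things in the scene. Friction and masses are not known exactly. Their poses are not given: they have to be found in the camera images.
- carrier: Loose slide carrier, 0.3 to 0.5 kg: aluminium plate 130 (x) x 100 (y) x 8 mm, two glass slides in it, three 26 mm round lugs, each with a ball-ended screw and a hex locknut. Origin: under the plate's middle, level with the balls' bottoms; plate 18 to 26 mm above it, screw ends up to 35. x: along the handle to the single lug; y: left; z: up. Centre of mass at x, y = 0 within 2 mm.
- handle (a point): Middle of the carrier's black bar handle: bar 72 mm long along the carrier's x, 14 mm wide, 18 mm high, on two 9 mm posts. The point is 73 mm above the carrier's origin; the bar's underside is 38 mm above the plate.
- foot_cone (a point): Centre of the ball under the single lug, 8 mm above the ball's bottom; carrier x +75, y 0 mm.
- foot_vee (a point): Centre of the ball under the left lug of the pair; carrier x -50, y +50 mm.
- foot_flat (a point): Centre of the ball under the right lug of the pair; carrier x -50, y -50 mm.
- imager: Slide imager, fixed: white housing 270 (x) x 190 (y) mm, grey deck 85 mm above the origin (centre of its underside); x points away from its black-panelled front, y left. Three steel seats on the deck in the carrier's own pattern. Carrier home: its x along imager x, its origin at imager x 12, y 0, z 90 mm. Seats and balls are slippery: a ball within 8 mm of its place slides home when let go.
- seat_cone (a point): Cone seat at the far end (imager x +87, y 0 mm): round steel block 38 mm wide, 14 mm high, with a 90 degree cone, mouth 24 mm. The point is where the ball's centre lies when home, 13 mm above the deck.
- seat_vee (a point): Vee seat (imager x -38, y +50 mm): square steel block 38 mm wide, 14 mm high, with a 90 degree groove 24 mm wide that runs towards the cone. The point is where the ball's centre lies when home, 13 mm above the deck.
- seat_flat (a point): Flat seat (imager x -38, y -50 mm): plain round steel disc 38 mm wide, 5 mm high. The point is where the ball's centre lies when home, 13 mm above the deck, 8 mm above the disc.
- keeper (a joint): Angle of the keeper: flat aluminium arm 45 x 16 x 6 mm turning on a post near the imager's front edge, its top 40.5 mm above the deck. 0 (the stop) = pointing along imager +x, 3 mm above the home carrier's plate edge; grows counterclockwise seen from above, to 2.3 rad. Starts swung clear (1.4 to 2.2), stays where it is left; about 2 N at the pin turns it.
- keeper_pin (a point): Top of the keeper's upright steel finger pin, 12 mm thick, 32 mm high above the arm, 28 mm from the pivot along the arm.
- keeper_pivot (a point): Keeper's turning axis (vertical) at the arm's top face; imager x -83, y 0 mm.
- tube_rack: Bystander: white tube rack 70 x 200 x 82 mm; origin under its centre.
- slide_box: Bystander: closed grey slide box 107 x 92 x 35 mm; origin under its centre.
- stain_bottle: Bystander: amber bottle, 60 mm across, 130 mm high; origin under its centre.
- sample_jar: Bystander: clear jar, 68 mm across, 85 mm high; origin under its centre.
Not all that is in view belongs to the job. Several things look just like the carrier: the one meant starts farthest from the robot's base.

How it is judged:
By the outcome, as a careful person would: the job done as asked, in the order asked, and still so for the second after the job is handed in, with the robot touching nothing.
It also fails if it takes over 56 s, if anything falls off the work surface, if the arm or the gripper's body presses on something with over 40 N, if the wrist force passes 120 N, or if a joint passes its speed limit or range.

## Working session

There is one attempt and no reset: what is moved stays moved. The work goes in short steps, Python scripts to look and compute and a tool call to move; the robot and the scene stay as the last step left them, time stands still between calls to the robot, and variables do not carry over. Pictures are saved under pics/ and viewed, at most 10 in all, crops included, and the job is handed in when it is done.

Besides the shell and the picture viewer there is one more tool, called after "Emit:" by a JSON object that holds its "method" and its "body". jog_arm: Moves the arm, as the interface text tells. Its arguments: {"type":"object","properties":{"increments":{"type":"array","items":{"type":"array","items":{"type":"array","items":{"type":"number"}}}},"force":{"type":"number"}},"required":["increments"]}

```bash
mkdir -p pics; ls; python3 - <<'E'
from workcell import read_state, viewer, bot
import cv2,numpy as np
s=read_state();print(s)
for n in("scene","side"):
    p,d=viewer.read_camera(n);cv2.imwrite(f"pics/{n}0.png",p);np.save(f"pics/{n}0.npy",d);print(n,viewer.camera_params(n))
print(viewer.camera_params("wrist"))
E
```

```text
pics
{'time': 0.0, 'q': array([ 1.23309981e+00,  2.64777186e-01,  1.60539394e+00,  9.47555277e-06,
        1.27370746e+00, -3.69170090e-02]), 'joint_vel': array([ 0.0008209 , -0.00097362,  0.00018225, -0.00055424, -0.00088246,
        0.00109251]), 'joint_torque': array([ 9.86557534e-04, -5.15144920e+01, -3.67298448e+01,  7.45568923e-05,
        1.36513149e-02,  5.07469224e-06]), 'tool_pos': array([0.19979734, 0.64414715, 0.30253488]), 'tcp_rot': array([-0.47062332, -3.10570046,  0.0035248 ]), 'wrist_force': array([-0.29934473, -0.19859019, -0.43680053]), 'torque': array([-0.07903951,  0.01177729,  0.04428612]), 'grip_force': 0.0, 'width': 0.9997049278301731}
scene {'fx': 454.5941775869207, 'fy': 454.5941775869207, 'cx': 319.10087847926184, 'cy': 239.74495606815017, 'R': array([[-0.64633472,  0.76291755,  0.01443052],
       [ 0.53662874,  0.46790767, -0.7022051 ],
       [-0.54247675, -0.4461157 , -0.71182846]]), 't': array([ 0.3416457 , -0.19224283,  1.66768074])}
side {'fx': 520.4417062445016, 'fy': 520.4417062445016, 'cx': 325.33946744921104, 'cy': 242.71095600319813, 'R': array([[ 0.99279528, -0.11914657,  0.0127131 ],
       [-0.05345148, -0.53533119, -0.84294926],
       [ 0.10724023,  0.83619651, -0.53784284]]), 't': array([-0.51586615,  0.12917605,  1.36769053])}
{'fx': 381.3741364908608, 'fy': 381.3741364908608, 'cx': 319.1566581724749, 'cy': 238.0030083303593, 'hand_eye': array([[-1.13756561e-04, -9.51142584e-01, -3.08751958e-01,
         8.03429497e-02],
       [ 9.99999990e-01, -1.33093115e-04,  4.15672502e-05,
         8.42060962e-05],
       [-8.06291417e-05, -3.08751950e-01,  9.51142590e-01,
        -6.97635325e-02],
       [ 0.00000000e+00,  0.00000000e+00,  0.00000000e+00,
         1.00000000e+00]])}
```

View pics/scene0.png

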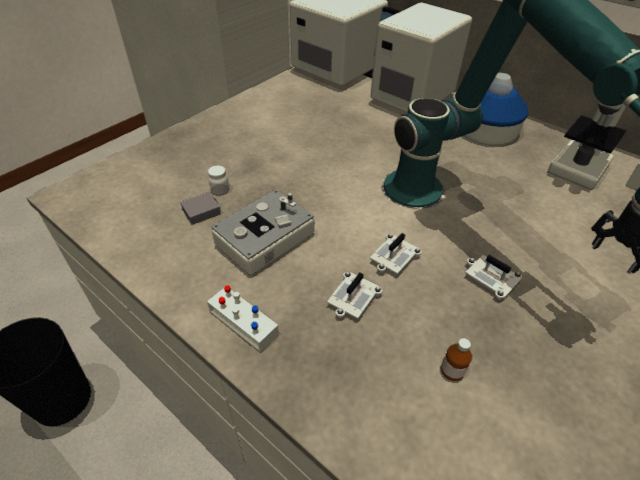

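View pics/side0.png

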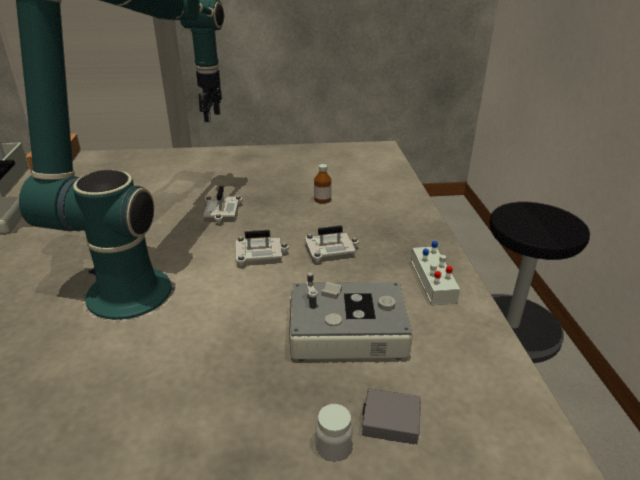

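```bash
cat > h.py <<'E'
import numpy as np,cv2
from scipy.spatial.transform import Rotation as Ro
from workcell import read_state, viewer, bot
def cloud(n,d,T=None):
    c=viewer.camera_params(n);v,u=np.mgrid[:480,:640]
    P=np.stack([(u-c['cx'])/c['fx']*d,(v-c['cy'])/c['fy']*d,d],-1)
    if n=='wrist':
        H=T@c['hand_eye'];return P@H[:3,:3].T+H[:3,3]
    return (P-c['t'])@c['R']
def tcp(s=None):
    s=s or read_state();T=np.eye(4);T[:3,:3]=Ro.from_rotvec(s['tcp_rot']).as_matrix();T[:3,3]=s['tool_pos'];return T
def shot(n,name=None):
    T=tcp();p,d=viewer.read_camera(n)
    if name: cv2.imwrite(f'pics/{name}.png',p)
    return p,d,cloud(n,d,T),T
E
python3 - <<'E'
from h import *
pts={'scene':[(398,243),(355,284),(497,266),(394,262),(350,303),(262,222),(275,243),(240,232),(262,207),(284,221),(290,198),(458,345)],'side':[(258,234),(330,230),(221,190),(350,290),(333,320),(387,303),(332,290),(310,275),(357,297)]}
for n in pts:
    p=cv2.imread(f'pics/{n}0.png');d=np.load(f'pics/{n}0.npy');C=cloud(n,d)
    for u,v in pts[n]: print(n,u,v,C[v,u].round(3),p[v,u])
    m=(p.max(2)<45)&(C[...,2]>.055)&(C[...,2]<.1)&(d>0)&(C[...,0]>.25)
    k,l,st,ce=cv2.connectedComponentsWithStats(m.astype(np.uint8))
    for i in range(1,k):
        if st[i,4]>40:
            Q=C[l==i];c=Q.mean(0);w,V=np.linalg.eigh(np.cov(Q[:,:2].T));print(n,'dark',ce[i].round(),st[i,4],c.round(3),np.hypot(*c[:2]).round(3),np.degrees(np.arctan2(V[1,1],V[0,1])).round(1),np.sqrt(12*w).round(3))
a=cv2.resize(cv2.imread('pics/scene0.png')[180:320,200:400],None,fx=4,fy=4,interpolation=2)
cv2.imwrite('pics/c1.png',a)
E
```

```text
scene 398 243 [0.344 0.152 0.077] [4 4 4]
scene 355 284 [0.556 0.15  0.079] [17 17 19]
scene 497 266 [0.229 0.416 0.07 ] [9 8 7]
scene 394 262 [0.371 0.164 0.023] [154 159 156]
scene 350 303 [0.583 0.158 0.027] [178 198 197]
scene 262 222 [ 0.554 -0.21   0.088] [18 18 18]
scene 275 243 [ 0.583 -0.127  0.073] [130 153 158]
scene 240 232 [ 0.631 -0.225  0.092] [148 164 170]
scene 262 207 [ 0.505 -0.26   0.087] [161 180 184]
scene 284 221 [ 0.507 -0.162  0.088] [144 161 165]
scene 290 198 [ 0.463 -0.175  0.146] [23 26 26]
scene 458 345 [0.573 0.462 0.121] [60 70 74]
scene dark [257. 225.] 303 [ 0.573 -0.215  0.087] 0.612 82.9 [0.071 0.082]
scene dark [396. 242.] 102 [0.346 0.146 0.079] 0.376 180.0 [0.014 0.072]
scene dark [354. 283.] 123 [0.555 0.148 0.08 ] 0.574 -173.6 [0.014 0.073]
side 258 234 [0.342 0.135 0.075] [15 15 15]
side 330 230 [0.548 0.136 0.076] [4 0 2]
side 221 190 [0.227 0.407 0.083] [20 20 22]
side 350 290 [ 0.559 -0.158  0.084] [104 115 115]
side 333 320 [ 0.503 -0.269  0.09 ] [138 157 161]
side 387 303 [ 0.636 -0.221  0.088] [125 144 148]
side 332 290 [ 0.516 -0.157  0.086] [126 144 147]
side 310 275 [ 0.46  -0.186  0.156] [100 115 118]
side 357 297 [ 0.571 -0.189  0.086] [130 142 137]
side dark [330. 230.] 138 [0.548 0.137 0.074] 0.565 -171.6 [0.011 0.071]
side dark [257. 234.] 142 [0.339 0.136 0.074] 0.366 -178.5 [0.011 0.069]
side dark [360. 306.] 497 [ 0.571 -0.222  0.085] 0.613 85.7 [0.072 0.083]
```

View pics/c1.png

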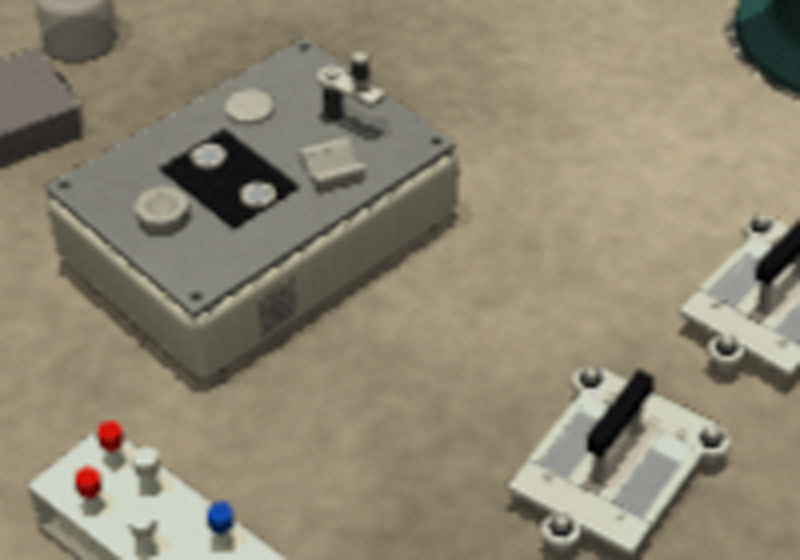

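Emit:
{"method": "jog_arm", "body": {"increments": [[[-0.9, -0.7, 0, 0, 0, -0.8, 1], [-0.9, -0.7, 0, 0, 0, -0.8, 1], [-0.9, -0.7, 0, 0, 0, -0.8, 1], [-0.9, -0.7, 0, 0, 0, -0.8, 1], [-0.9, -0.7, 0, 0, 0, -0.8, 1]]]}}

```text
time: 0.52
tool_pos: [0.3192, 0.5219, 0.3033]
tcp_rot: [0.193, -3.135, 0.002]
wrist_force: [-0.1, 0.2, -0.8]
width: 0.995
grip_force: 0.0
```

Emit:
{"method": "jog_arm", "body": {"increments": [[[-0.4, -0.9, 0, 0, 0, 0, 1], [-0.4, -0.9, 0, 0, 0, 0, 1], [-0.4, -0.9, 0, 0, 0, 0, 1], [-0.4, -0.9, 0, 0, 0, 0, 1], [-0.4, -0.9, 0, 0, 0, 0, 1]]]}}

```text
time: 0.93
tool_pos: [0.3948, 0.395, 0.3033]
tcp_rot: [0.185, -3.135, 0.001]
wrist_force: [0.8, -0.0, -0.6]
width: 1.004
grip_force: 0.0
```

Emit:
{"method": "jog_arm", "body": {"increments": [[[-0.4, -0.9, 0, 0, 0, 0, 1], [-0.4, -0.9, 0, 0, 0, 0, 1], [-0.4, -0.9, 0, 0, 0, 0, 1], [-0.4, -0.9, 0, 0, 0, 0, 1], [-0.4, -0.9, 0, 0, 0, 0, 1]]]}}

```text
time: 1.35
tool_pos: [0.4702, 0.2681, 0.3034]
tcp_rot: [0.185, -3.135, 0.001]
wrist_force: [-0.1, 0.1, 0.6]
width: 1.003
grip_force: 0.0
```

Emit:
{"method": "jog_arm", "body": {"increments": [[[-0.4, -0.9, 0, 0, 0, 0, 1], [-0.4, -0.9, 0, 0, 0, 0, 1], [-0.4, -0.9, 0, 0, 0, 0, 1], [-0.4, -0.9, 0, 0, 0, 0, 1], [0, 0, 0, 0, 0, 0, 1]]]}}

```text
time: 1.77
tool_pos: [0.5323, 0.164, 0.3034]
tcp_rot: [-0.179, 3.136, -0.004]
wrist_force: [-0.3, -0.7, 0.5]
width: 1.003
grip_force: 0.0
```

```bash
python3 - <<'E'
from h import *
print(read_state()['time'])
p,d,C,T=shot('wrist','w1');print(T.round(3));np.save('pics/w1C.npy',C)
m=(p.max(2)<60)&(C[...,2]>.074)&(C[...,2]<.1)&(d>0)
k,l,st,ce=cv2.connectedComponentsWithStats(m.astype(np.uint8))
for i in range(1,k):
    if st[i,4]>200:
        Q=C[l==i];c=Q.mean(0);r=cv2.minAreaRect((Q[:,:2]*1000).astype(np.float32));print(ce[i],st[i],c.round(4),r,np.percentile(Q[:,2],[5,50,95]))
E
```

```text
1.7667
[[-0.993 -0.114  0.001  0.532]
 [-0.114  0.993 -0.002  0.164]
 [-0.    -0.003 -1.     0.303]
 [ 0.     0.     0.     1.   ]]
[295.08310992 248.05093834] [286 210  18  66 746] [0.5577 0.1472 0.0815] ((553.9671630859375, 146.48049926757812), (55.86341857910156, 12.686948776245117), 7.185492992401123) [0.08022924 0.0815545  0.0826931 ]
```

View pics/w1.png

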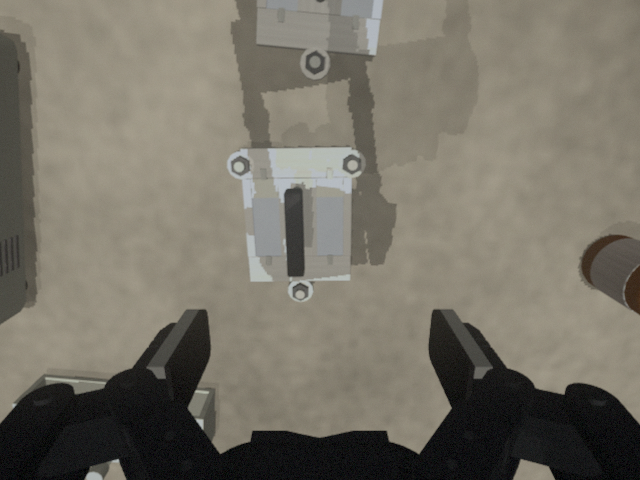

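```bash
cat >> h.py <<'E'
def ray(u,v,z,T,n='wrist'):
    c=viewer.camera_params(n);r=np.array([(u-c['cx'])/c['fx'],(v-c['cy'])/c['fy'],1.])
    if n=='wrist':
        H=T@c['hand_eye'];o=H[:3,3];r=H[:3,:3]@r
    else: o=-c['R'].T@c['t'];r=c['R'].T@r
    return o+r*(z-o[2])/r[2]
E
python3 - <<'E'
from h import *
T=tcp();C=np.load('pics/w1C.npy');p=cv2.imread('pics/w1.png')
for u,v in[(239,165),(352,165),(301,291)]: print(C[v-1:v+2,u-1:u+2,2].round(4).ravel(),ray(u,v,.034,T).round(4))
a,b,c=[ray(u,v,.034,T)[:2] for u,v in[(239,165),(352,165),(301,291)]]
m=(a+b)/2;x=c-m;print('sep',np.linalg.norm(a-b),np.linalg.norm(x),'yaw',np.degrees(np.arctan2(x[1],x[0])),np.degrees(np.arctan2(*(b-a)[::-1]))-90,'origin',m+x*.4)
print((p[195:285:10,288:304].max(2)));print(C[185:285:8,295].round(3))
H=C[(C[...,2]>.076)&(C[...,2]<.09)&(abs(C[...,0]-.553)<.05)&(abs(C[...,1]-.145)<.04)];print(cv2.minAreaRect((H[:,:2]*1000).astype(np.float32)),H.mean(0),len(H))
E
```

```text
[0.0347 0.0355 0.0346 0.0343 0.0358 0.0341 0.0354 0.0352 0.0351] [0.5015 0.0918 0.034 ]
[0.0346 0.0352 0.033  0.0343 0.0355 0.0357 0.0342 0.0341 0.0348] [0.4902 0.1906 0.034 ]
[0.0317 0.032  0.0316 0.0348 0.0351 0.0342 0.036  0.0339 0.0343] [0.6168 0.1581 0.034 ]
sep 0.09947388401913386 0.12212419076144371 yaw 7.969440196152483 6.538786207259278 origin [0.54425802 0.14798716]
[[ 73  66  65  69  70  71  71  76  74  74  75  73  65  65  89 122]
 [ 72  74  70  71  68  68  62  62  62  60  61  62  62  64  76 110]
 [ 62  64  62  58  60  63  63  60  59  59  60  62  57  58  71 103]
 [ 58  58  61  54  62  60  58  58  59  58  54  59  60  58  57  91]
 [ 58  53  58  58  52  60  55  57  60  60  57  59  60  55  56  78]
 [ 58  61  62  59  56  60  58  56  58  54  56  55  59  56  53  71]
 [ 59  57  56  56  54  59  56  56  57  55  54  56  57  51  52  68]
 [ 55  58  57  54  54  59  58  57  61  54  53  58  56  52  55  56]
 [ 77  54  57  55  57  56  55  57  57  51  58  52  58  57  60  93]]
[[0.517 0.14  0.025]
 [0.513 0.143 0.08 ]
 [0.519 0.143 0.081]
 [0.525 0.144 0.083]
 [0.531 0.145 0.082]
 [0.538 0.145 0.081]
 [0.544 0.146 0.083]
 [0.551 0.147 0.082]
 [0.558 0.147 0.082]
 [0.565 0.148 0.082]
 [0.573 0.149 0.081]
 [0.452 0.155 0.373]
 [0.613 0.149 0.025]]
((547.8764038085938, 145.03587341308594), (72.1775131225586, 14.072576522827148), 7.361130237579346) [0.5461031 0.1450419 0.0814107] 1496
```

Emit:
{"method": "jog_arm", "body": {"increments": [[[-0.39, -0.67, 0.6, 0, 0, -0.12, 1], [0, 0, 0.8, 0, 0, 0, 1], [0, 0, 0.8, 0, 0, 0, 1], [0, 0, 0.8, 0, 0, 0, 1], [0, 0, 0, 0, 0, 0, 1]]], "force": 50}}

```text
time: 2.23
tool_pos: [0.5403, 0.1493, 0.208]
tcp_rot: [0.205, -3.124, 0.002]
wrist_force: [-1.5, -0.6, -0.8]
width: 0.998
grip_force: 0.0
```

```bash
python3 - <<'E'
from h import *
p,d,C,T=shot('wrist')
print(T.round(4))
H=C[(C[...,2]>.076)&(C[...,2]<.09)&(abs(C[...,0]-.55)<.05)&(abs(C[...,1]-.145)<.02)&(d>0)];print(cv2.minAreaRect((H[:,:2]*1000).astype(np.float32)),H.mean(0),len(H))
E
```

```text
[[-9.914e-01 -1.307e-01 -1.060e-02  5.403e-01]
 [-1.307e-01  9.914e-01 -1.900e-03  1.493e-01]
 [ 1.070e-02 -5.000e-04 -9.999e-01  2.080e-01]
 [ 0.000e+00  0.000e+00  0.000e+00  1.000e+00]]
((547.8477172851562, 144.83782958984375), (72.23006439208984, 13.899007797241211), 7.583468437194824) [0.5452706  0.14469335 0.08139573] 2984
```

Emit:
{"method": "jog_arm", "body": {"increments": [[[0, 0, 0.5, 0, 0, 0, 1], [0, 0, 0.6, 0, 0, 0, 1], [0, 0, 0, 0, 0, 0, 1], [0, 0, 0, 0, 0, 0, 1], [0, 0, 0, 0, 0, 0, 1]]]}}

```text
time: 2.7
tool_pos: [0.5452, 0.15, 0.1827]
tcp_rot: [-0.206, 3.133, 0.001]
wrist_force: [-0.2, 0.5, -0.4]
width: 0.999
grip_force: 0.0
```

```bash
python3 -c "
from h import *
print(tcp().round(4))"
```

```text
[[-9.914e-01 -1.308e-01  2.200e-03  5.452e-01]
 [-1.308e-01  9.914e-01  6.000e-04  1.500e-01]
 [-2.300e-03  3.000e-04 -1.000e+00  1.827e-01]
 [ 0.000e+00  0.000e+00  0.000e+00  1.000e+00]]
```

Emit:
{"method": "jog_arm", "body": {"increments": [[[-0.04, -0.17, 0.6, 0, 0, -0.04, 1], [0, 0, 0.6, 0, 0, 0, 1], [0, 0, 0.6, 0, 0, 0, 1], [0, 0, 0, 0, 0, 0, 1], [0, 0, 0, 0, 0, 0, 1]]]}}

```text
time: 3.12
tool_pos: [0.5462, 0.1446, 0.1275]
tcp_rot: [0.212, -3.134, 0.0]
wrist_force: [0.1, -0.3, -0.1]
width: 1.002
grip_force: 0.0
```

```bash
python3 - <<'E'
from h import *
p,d,C,T=shot('wrist')
print(T.round(4))
H=C[(C[...,2]>.07)&(C[...,2]<.09)&(abs(C[...,0]-.55)<.05)&(abs(C[...,1]-.145)<.02)&(d>0)];print(cv2.minAreaRect((H[:,:2]*1000).astype(np.float32)),H.mean(0),len(H))
E
```

```text
[[-9.909e-01 -1.345e-01 -4.000e-04  5.462e-01]
 [-1.345e-01  9.909e-01 -1.000e-04  1.446e-01]
 [ 4.000e-04  0.000e+00 -1.000e+00  1.275e-01]
 [ 0.000e+00  0.000e+00  0.000e+00  1.000e+00]]
((547.902099609375, 144.82913208007812), (72.92432403564453, 14.060912132263184), 7.403174877166748) [0.54248944 0.14411566 0.08106978] 7138
```

Well centred; close.

Emit:
{"method": "jog_arm", "body": {"increments": [[[0, 0, 0, 0, 0, 0, -1], [0, 0, 0, 0, 0, 0, -1], [0, 0, 0, 0, 0, 0, -1], [0, 0, 0, 0, 0, 0, -1], [0, 0, 0, 0, 0, 0, -1]]]}}

```text
time: 3.58
tool_pos: [0.5465, 0.1446, 0.1274]
tcp_rot: [-0.212, 3.134, 0.0]
wrist_force: [-0.6, -0.3, 0.2]
width: 0.299
grip_force: 0.0
```

Emit:
{"method": "jog_arm", "body": {"increments": [[[0, 0, 0, 0, 0, 0, -1], [0, 0, 0, 0, 0, 0, -1], [0, 0, 0, 0, 0, 0, -1], [0, 0, 0, 0, 0, 0, -1], [0, 0, 0, 0, 0, 0, -1]]]}}

```text
time: 4.0
tool_pos: [0.5464, 0.1445, 0.1272]
tcp_rot: [-0.212, 3.134, 0.0]
wrist_force: [-1.2, 0.0, 4.0]
width: 0.15
grip_force: 51.7
```

Emit:
{"method": "jog_arm", "body": {"increments": [[[0, 0, -0.2, 0, 0, 0, -1], [0, 0, -0.4, 0, 0, 0, -1], [0, 0, -0.7, 0, 0, 0, -1], [0, 0, -0.9, 0, 0, 0, -1], [0, 0, -0.9, 0, 0, 0, -1]]]}}

```text
time: 4.42
tool_pos: [0.545, 0.1442, 0.22]
tcp_rot: [0.211, -3.131, 0.001]
wrist_force: [0.5, -0.2, -3.4]
width: 0.155
grip_force: 50.8
```

Emit:
{"method": "jog_arm", "body": {"increments": [[[0, 0, -0.9, 0, 0, 0, -1], [0, 0, -0.9, 0, 0, 0, -1], [0, 0, -0.9, 0, 0, 0, -1], [0, 0, -0.6, 0, 0, 0, -1], [0, 0, -0.3, 0, 0, 0, -1]]]}}

```text
time: 4.83
tool_pos: [0.547, 0.1446, 0.3318]
tcp_rot: [-0.211, 3.13, 0.001]
wrist_force: [-0.1, -0.4, -3.7]
width: 0.154
grip_force: 50.9
```

Emit:
{"method": "jog_arm", "body": {"increments": [[[0, -0.4, 0, 0, 0, 0.3, -1], [0, -0.8, 0, 0, 0, 0.4, -1], [0, -0.8, 0, 0, 0, 0.4, -1], [0, -0.8, 0, 0, 0, 0.4, -1], [0, -0.8, 0, 0, 0, 0.3, -1]]]}}

```text
time: 5.25
tool_pos: [0.5506, 0.0351, 0.3255]
tcp_rot: [-0.089, -3.136, 0.001]
wrist_force: [0.5, -0.1, -3.9]
width: 0.153
grip_force: 50.7
```

Emit:
{"method": "jog_arm", "body": {"increments": [[[0, -0.8, 0, 0, 0, 0.1, -1], [0, -0.8, 0, 0, 0, 0.1, -1], [0, -0.5, 0, 0, 0, 0, -1], [0, -0.3, 0, 0, 0, 0, -1], [0, 0, 0, 0, 0, 0, -1]]]}}

```text
time: 5.67
tool_pos: [0.546, -0.0371, 0.326]
tcp_rot: [-0.122, -3.136, 0.001]
wrist_force: [-0.4, -0.2, -3.5]
width: 0.149
grip_force: 50.8
```

```bash
python3 - <<'E'
from h import *
print(read_state()['time'])
p,d,C,T=shot('wrist','w2');print(T.round(3));np.savez('pics/w2.npz',C=C,T=T)
E
```

```text
5.6667
[[-0.997  0.078 -0.003  0.546]
 [ 0.078  0.997 -0.001 -0.037]
 [ 0.003 -0.001 -1.     0.326]
 [ 0.     0.     0.     1.   ]]
```

View pics/w2.png

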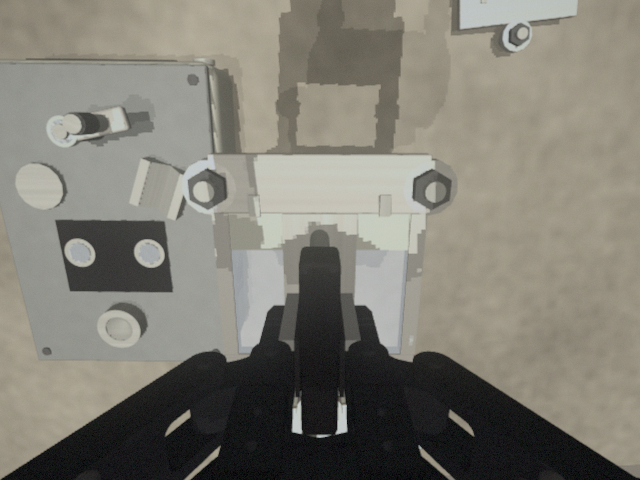

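```bash
python3 - <<'E'
from h import *
z=np.load('pics/w2.npz');C,T=z['C'],z['T']
f=ray(40,186,.090,T);c=ray(120,326,.099,T);print('flat',f,'cone',c,np.linalg.norm((c-f)[:2]),'exp',np.hypot(.125,.05))
s1=ray(194,80,.086,T);s2=ray(46,351,.086,T);print('screws',s1,s2,'mid',(s1+s2)/2)
a=np.arctan2(*(c-f)[:2][::-1])-np.arctan2(50,125);R=np.array([[np.cos(a),-np.sin(a)],[np.sin(a),np.cos(a)]]);print('yaw',np.degrees(a),'home origin',c[:2]-R@[.075,0],'mid',(f+c)[:2]/2-R@[.0125,-.025])
# deck plane & edge fits
for n in('wrist','scene','side'):
    if n=='wrist': D=C;m=np.ones(D.shape[:2],bool);m[:,212:]=0
    else: D=cloud(n,np.load(f'pics/{n}0.npy'));m=np.ones(D.shape[:2],bool)
    m&=(abs(D[...,2]-.086)<.006)&(D[...,0]>.38)&(D[...,0]<.75)&(D[...,1]<-.08)&(D[...,1]>-.36)
    k,l,st,_=cv2.connectedComponentsWithStats(m.astype(np.uint8));i=1+st[1:,4].argmax();Q=D[l==i]
    r=cv2.minAreaRect((Q[:,:2]*1000).astype(np.float32));print(n,r,'z',np.median(Q[:,2]))
for u,v in[(60,128),(72,124),(98,122),(120,118),(85,124)]: print(u,v,C[v,u].round(4))
for n,z in(('scene',dict(cone=(200+160/4,180+204/4,.099),flat=(200+249/4,180+104/4,.09))),):
    for k,(u,v,h) in z.items(): print(n,k,ray(u,v,h,T,n))
E
```

```text
flat [ 0.50265061 -0.25973888  0.09      ] cone [ 0.62902869 -0.21996132  0.099     ] 0.13249027135400962 exp 0.1346291201783626
screws [ 0.43340973 -0.12277053  0.086     ] [ 0.65709101 -0.3042626   0.086     ] mid [ 0.54525037 -0.21351657  0.086     ]
yaw -4.329990873227134 home origin [ 0.55424276 -0.21429877] mid [ 0.55526285 -0.2139777 ]
wrist ((545.7178955078125, -214.89501953125), (181.9850311279297, 263.5061340332031), 84.50344848632812) z 0.0849221210199996
scene ((545.8017578125, -214.25067138671875), (187.1306915283203, 264.8982849121094), 85.21316528320312) z 0.08589723014080997
side ((546.6329956054688, -216.31814575195312), (189.55726623535156, 262.10552978515625), 84.8590087890625) z 0.08448273734285648
60 128 [ 0.4606 -0.2053  0.129 ]
72 124 [ 0.4595 -0.1785  0.158 ]
98 122 [ 0.4591 -0.1728  0.1397]
120 118 [ 0.4573 -0.1648  0.1263]
85 124 [ 0.46   -0.1734  0.1535]
scene cone [ 0.63291363 -0.22206237  0.099     ]
scene flat [ 0.5030323 -0.2605426  0.09     ]
```

```bash
python3 - <<'E'
from h import *
z=np.load('pics/w2.npz');C,T=z['C'],z['T'];Ti=np.linalg.inv(T)
L=[]
for u,v in[(206,190),(434,189)]:
    h=np.median(C[v-3:v+4,u-3:u+4,2]);q=Ti@np.r_[ray(u,v,h,T),1];L.append(q);print(h,q.round(4))
print('twist',np.degrees(np.arctan2((L[1]-L[0])[0],(L[1]-L[0])[1])),'mid',(L[0]+L[1])/2)
# plate flatness
m=(C[...,2]>.20)&(C[...,2]<.232);m[:155]=0;m[215:]=0;m[:,:255]=0;m[:,420:]=0
Q=C[m];A=np.c_[Q[:,:2],np.ones(len(Q))];print(np.linalg.lstsq(A,Q[:,2],rcond=None)[0],Q.mean(0))
E
```

```text
0.23351142739025682 [ 0.0493 -0.0484  0.0927  1.    ]
0.23351946760265202 [0.0497 0.0497 0.0926 1.    ]
twist 0.25345530509980646 mid [4.94960675e-02 6.66430344e-04 9.26679326e-02 1.00000000e+00]
[0.00236032 0.0031959  0.22357556] [ 0.49649581 -0.02493809  0.22466775]
```

Emit:
{"method": "jog_arm", "body": {"increments": [[[0, -0.4, 0, 0, 0, 0, -1], [-0.2, -0.8, 0, 0, 0, 0.07, -1], [-0.2, -0.9, 0, 0, 0, 0, -1], [-0.2, -0.9, 0, 0, 0, 0, -1], [-0.18, -0.9, 0, 0, 0, 0, -1]]]}}

```text
time: 6.13
tool_pos: [0.5613, -0.154, 0.3276]
tcp_rot: [-0.126, -3.139, -0.0]
wrist_force: [0.7, -0.0, -3.2]
width: 0.156
grip_force: 50.8
```

Emit:
{"method": "jog_arm", "body": {"increments": [[[0, -0.9, 0, 0, 0, 0, -1], [0, -0.7, 0, 0, 0, 0, -1], [0, -0.41, 0, 0, 0, 0, -1], [0, 0, 0, 0, 0, 0, -1], [0, 0, 0, 0, 0, 0, -1]]]}}

```text
time: 6.55
tool_pos: [0.5562, -0.2135, 0.3275]
tcp_rot: [-0.13, -3.138, -0.002]
wrist_force: [-0.2, 1.3, -4.3]
width: 0.154
grip_force: 50.8
```

```bash
python3 -c "
from h import *
p,d,C,T=shot('wrist','w3');np.savez('pics/w3.npz',C=C,T=T)
print(T.round(4))"
```

```text
[[-9.966e-01  8.250e-02 -5.000e-04  5.562e-01]
 [ 8.250e-02  9.966e-01  1.100e-03 -2.135e-01]
 [ 6.000e-04  1.000e-03 -1.000e+00  3.275e-01]
 [ 0.000e+00  0.000e+00  0.000e+00  1.000e+00]]
```

View pics/w3.png

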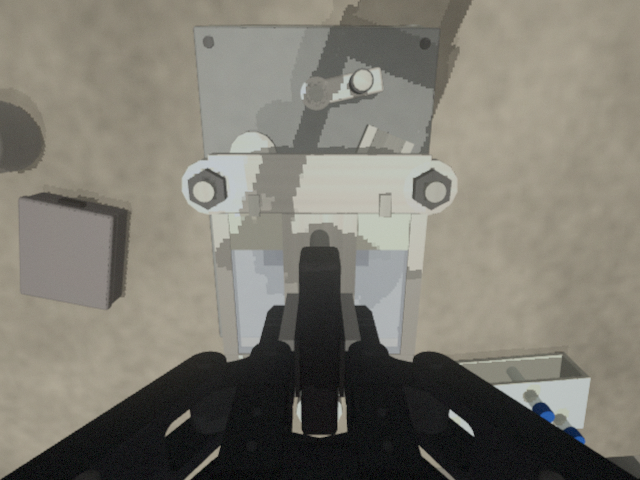

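```bash
python3 - <<'E'
from h import *
z=np.load('pics/w3.npz');C,T=z['C'],z['T']
g=lambda u,v,h:ray(u,v,h,T)[:2]
a,b=g(208,42,.086),g(425,43,.086);print(a,b,(a+b)/2,'yaw',np.degrees(np.arctan2(*(b-a)[::-1]))-90)
pv=g(317,93,.1255);pin=g(361,80,.1575);print('pivot',pv,C[93,317],'pin',pin,C[80,361],np.linalg.norm(pin-pv))
y=np.radians(-4.9);X=np.array([np.cos(y),np.sin(y)]);print('home from pivot',pv+.095*X)
v=pin-pv;print('keeper',np.arctan2(v[1],v[0])-y)
E
```

```text
[ 0.41896589 -0.28352938] [ 0.43278923 -0.12445447] [ 0.42587756 -0.20399192] yaw -4.966431904146376
pivot [ 0.46253988 -0.20661934] [ 0.46269966 -0.20661973  0.12868192] pin [ 0.45919857 -0.18046828] [ 0.45916319 -0.18041375  0.15700059] 0.026363649577433566
home from pivot [ 0.55719268 -0.21473394]
keeper 1.783398548129949
```

Emit:
{"method": "jog_arm", "body": {"increments": [[[0, -0.05, 0.5, 0, 0, 0, -1], [0, 0, 0.8, 0, 0, 0, -1], [0, 0, 0.8, 0, 0, 0, -1], [0, 0, 0.6, 0, 0, 0, -1], [0, 0, 0.3, 0, 0, 0, -1]]]}}

```text
time: 7.02
tool_pos: [0.5547, -0.2129, 0.2347]
tcp_rot: [-0.126, -3.135, -0.004]
wrist_force: [-1.4, 1.0, -3.0]
width: 0.153
grip_force: 50.7
```

Emit:
{"method": "jog_arm", "body": {"increments": [[[0, 0, 0.1, 0, 0, 0, -1], [0, 0, 0.1, 0, 0, 0, -1], [0, 0, 0.1, 0, 0, 0, -1], [0, 0, 0, 0, 0, 0, -1], [0, 0, 0, 0, 0, 0, -1]]]}}

```text
time: 7.43
tool_pos: [0.5567, -0.2153, 0.2301]
tcp_rot: [0.128, 3.137, -0.001]
wrist_force: [-0.7, 0.2, -3.9]
width: 0.153
grip_force: 50.7
```

```bash
python3 -c "
from h import *
print(tcp().round(4))"
```

```text
[[-9.967e-01  8.170e-02  1.700e-03  5.567e-01]
 [ 8.170e-02  9.967e-01 -7.000e-04 -2.153e-01]
 [-1.800e-03 -6.000e-04 -1.000e+00  2.301e-01]
 [ 0.000e+00  0.000e+00  0.000e+00  1.000e+00]]
```

Emit:
{"method": "jog_arm", "body": {"increments": [[[0, 0, 0.08, 0, 0, 0, -1], [0, 0, 0.08, 0, 0, 0, -1], [0, 0, 0.08, 0, 0, 0, -1], [0, 0, 0.08, 0, 0, 0, -1], [0, 0, 0, 0, 0, 0, -1]]]}}

```text
time: 7.85
tool_pos: [0.5558, -0.2153, 0.2187]
tcp_rot: [-0.129, -3.138, 0.0]
wrist_force: [-0.1, -1.0, -2.5]
width: 0.153
grip_force: 50.9
```

Emit:
{"method": "jog_arm", "body": {"increments": [[[0, 0, 0.03, 0, 0, 0, -1], [0, 0, 0.02, 0, 0, 0, -1], [0, 0, 0, 0, 0, 0, -1], [0, 0, 0, 0, 0, 0, -1], [0, 0, 0, 0, 0, 0, -1]]]}}

```text
time: 8.27
tool_pos: [0.5561, -0.2155, 0.2181]
tcp_rot: [0.129, 3.139, -0.001]
wrist_force: [-1.2, -1.8, -1.3]
width: 0.151
grip_force: 51.1
```

Emit:
{"method": "jog_arm", "body": {"increments": [[[0, 0, 0.03, 0, 0, 0, -1], [0, 0, 0, 0, 0, 0, -1], [0, 0, 0, 0, 0, 0, -1], [0, 0, 0, 0, 0, 0, -1], [0, 0, 0, 0, 0, 0, -1]]]}}

```text
time: 8.68
tool_pos: [0.5561, -0.2157, 0.2177]
tcp_rot: [0.129, 3.138, -0.002]
wrist_force: [-3.4, -2.5, 3.4]
width: 0.154
grip_force: 51.9
```

Emit:
{"method": "jog_arm", "body": {"increments": [[[0, 0, 0, 0, 0, 0, -0.5], [0, 0, 0, 0, 0, 0, -0.3], [0, 0, 0, 0, 0, 0, 0], [0, 0, 0, 0, 0, 0, 0], [0, 0, 0, 0, 0, 0, 0]]]}}

```text
time: 9.1
tool_pos: [0.5562, -0.2148, 0.2167]
tcp_rot: [0.128, 3.139, 0.001]
wrist_force: [-0.3, 0.6, -0.3]
width: 0.498
grip_force: 0.0
```

Emit:
{"method": "jog_arm", "body": {"increments": [[[0, 0, -0.2, 0, 0, 0, 0], [0, 0, -0.5, 0, 0, 0, 0], [0, 0, -0.8, 0, 0, 0, 0], [0, 0, -0.9, 0, 0, 0, 0], [0, 0, -0.9, 0, 0, 0, 0]]]}}

```text
time: 9.52
tool_pos: [0.5558, -0.2149, 0.3168]
tcp_rot: [-0.129, -3.138, -0.001]
wrist_force: [-0.2, 0.4, 0.4]
width: 0.497
grip_force: 0.0
```

Emit:
{"method": "jog_arm", "body": {"increments": [[[0.5, 0, -0.8, 0, 0, 0, 0], [0.8, 0, 0, 0, 0, 0, 0], [0.8, 0, 0, 0, 0, 0, 0], [0, 0, 0, 0, 0, 0, 0], [0, 0, 0, 0, 0, 0, 0]]]}}

```text
time: 9.93
tool_pos: [0.4927, -0.2099, 0.3406]
tcp_rot: [0.13, 3.138, -0.001]
wrist_force: [0.3, 1.0, 0.6]
width: 0.494
grip_force: 0.0
```

```bash
python3 - <<'E'
from h import *
p,d,C,T=shot('wrist','w4');np.savez('pics/w4.npz',C=C,T=T)
print(T.round(4))
H=C[(C[...,2]>.163)&(C[...,2]<.18)&(abs(C[...,0]-.557)<.05)&(abs(C[...,1]+.215)<.03)&(d>0)];print(cv2.minAreaRect((H[:,:2]*1000).astype(np.float32)),H.mean(0),len(H))
E
```

```text
[[-9.966e-01  8.240e-02  1.300e-03  4.927e-01]
 [ 8.240e-02  9.966e-01 -4.000e-04 -2.099e-01]
 [-1.400e-03 -3.000e-04 -1.000e+00  3.406e-01]
 [ 0.000e+00  0.000e+00  0.000e+00  1.000e+00]]
((556.77294921875, -215.45242309570312), (13.574600219726562, 71.71031188964844), 84.89442443847656) [ 0.55366026 -0.21533734  0.17147051] 1786
```

View pics/w4.png

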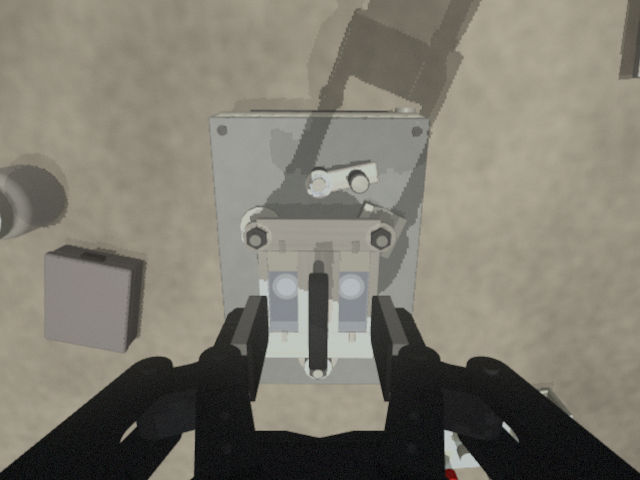

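```bash
python3 - <<'E'
from h import *
z=np.load('pics/w4.npz');C,T=z['C'],z['T']
for u,v in[(257,238),(381,237),(318,374)]:
    print('lug',ray(u,v,.125,T).round(4),np.median(C[v-2:v+3,u-2:u+3,2]).round(4))
pv=np.array([.4622,-.2069]);pin=ray(359,181,.1575,T)[:2];print('pin',pin,np.median(C[179:184,357:362,2]),'pv px',ray(318,181,.1255,T))
v=pin-pv;y=np.radians(-5);th=np.arctan2(v[1],v[0]);print(np.linalg.norm(v),'keeper',th-y)
print('TCP->pin in tool', T[:3,:3].T@(np.r_[pin,.209]-T[:3,3])/.03)
R=T[:2,:2]
prev=th
for t in np.linspace(th,y,13)[1:]:
    f=lambda a:pv+.028*np.array([np.cos(a),np.sin(a)])
    print(round(t-y,2),f(t).round(4),(R.T@(f(t)-f(prev))/.03).round(3));prev=t
E
```

```text
lug [ 0.5013 -0.2594  0.125 ] 0.1246
lug [ 0.5085 -0.1621  0.125 ] 0.1247
lug [ 0.6322 -0.2222  0.125 ] 0.125
pin [ 0.4572135  -0.18007749] 0.1572604544378869 pv px [ 0.46032876 -0.20778425  0.1255    ]
0.02728208924719386 keeper 1.841871507920628
TCP->pin in tool [1.26611379 0.89404254 4.38589573]
1.69 [ 0.4614 -0.1789] [-0.141  0.027]
1.53 [ 0.4656 -0.1791] [-0.143  0.005]
1.38 [ 0.4698 -0.18  ] [-0.142 -0.017]
1.23 [ 0.4739 -0.1815] [-0.138 -0.038]
1.07 [ 0.4776 -0.1835] [-0.13  -0.059]
0.92 [ 0.481  -0.1862] [-0.12  -0.078]
0.77 [ 0.484  -0.1893] [-0.107 -0.096]
0.61 [ 0.4864 -0.1928] [-0.091 -0.111]
0.46 [ 0.4883 -0.1967] [-0.073 -0.123]
0.31 [ 0.4895 -0.2008] [-0.053 -0.133]
0.15 [ 0.4901 -0.205 ] [-0.032 -0.139]
0.0 [ 0.4901 -0.2093] [-0.01  -0.143]
```

Emit:
{"method": "jog_arm", "body": {"increments": [[[0.4, 0.3, 0, 0, 0, 0, 0], [0.5, 0.35, 0, 0, 0, 0, 0], [0.36, 0.25, 0.3, 0, 0, 0, 0], [0, 0, 0.7, 0, 0, 0, 0], [0, 0, 0.7, 0, 0, 0, 0]]]}}

```text
time: 10.4
tool_pos: [0.4591, -0.1799, 0.2896]
tcp_rot: [0.127, 3.136, -0.002]
wrist_force: [0.2, -0.6, 0.2]
width: 0.499
grip_force: 0.0
```

Emit:
{"method": "jog_arm", "body": {"increments": [[[0, 0, 0.7, 0, 0, 0, 0], [0, 0, 0.5, 0, 0, 0, 0], [0, 0, 0.3, 0, 0, 0, 0], [0, 0, 0, 0, 0, 0, 0], [0, 0, 0, 0, 0, 0, 0]]]}}

```text
time: 10.82
tool_pos: [0.4582, -0.18, 0.2437]
tcp_rot: [-0.128, -3.138, -0.001]
wrist_force: [0.5, 0.0, -0.8]
width: 0.502
grip_force: 0.0
```

```bash
python3 - <<'E'
from h import *
p,d,C,T=shot('wrist','w5');np.savez('pics/w5.npz',C=C,T=T)
print(T.round(4))
m=(abs(C[...,2]-.157)<.004)&(np.hypot(C[...,0]-.4572,C[...,1]+.18)<.012)&(d>0);Q=C[m];print(len(Q),Q.mean(0),np.argwhere(m).mean(0))
E
```

```text
[[-9.967e-01  8.170e-02 -7.000e-04  4.582e-01]
 [ 8.170e-02  9.967e-01  4.000e-04 -1.800e-01]
 [ 8.000e-04  4.000e-04 -1.000e+00  2.437e-01]
 [ 0.000e+00  0.000e+00  0.000e+00  1.000e+00]]
652 [ 0.4581047  -0.17961893  0.15643912] [298.86809816 319.25613497]
```

View pics/w5.png

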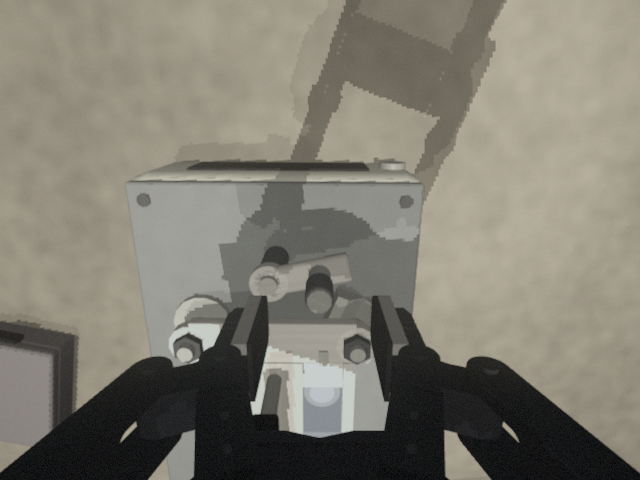

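Emit:
{"method": "jog_arm", "body": {"increments": [[[0, 0, 0.4, 0, 0, 0, 0], [0, 0, 0.4, 0, 0, 0, 0], [0, 0, 0.3, 0, 0, 0, 0], [0, 0, 0, 0, 0, 0, 0], [0, 0, 0, 0, 0, 0, 0]]], "force": 20}}

```text
time: 11.28
tool_pos: [0.457, -0.1797, 0.2096]
tcp_rot: [-0.129, -3.137, -0.002]
wrist_force: [0.9, 0.2, 0.3]
width: 0.497
grip_force: 0.0
```

Emit:
{"method": "jog_arm", "body": {"increments": [[[0, 0, 0, 0, 0, 0, -1], [0, 0, 0, 0, 0, 0, -1], [0, 0, 0, 0, 0, 0, -1], [0, 0, 0, 0, 0, 0, -1], [0, 0, 0, 0, 0, 0, -1]]]}}

```text
time: 11.7
tool_pos: [0.4582, -0.1801, 0.2115]
tcp_rot: [0.129, 3.138, -0.0]
wrist_force: [0.5, 0.3, 1.4]
width: 0.131
grip_force: 20.2
```

Emit:
{"method": "jog_arm", "body": {"increments": [[[-0.14, 0.03, 0, 0, 0, 0, -1], [-0.14, 0, 0, 0, 0, 0, -1], [-0.14, -0.02, 0, 0, 0, 0, -1], [-0.14, -0.04, 0, 0, 0, 0, -1], [-0.13, -0.06, 0, 0, 0, 0, -1]]]}}

```text
time: 12.12
tool_pos: [0.4778, -0.1834, 0.2113]
tcp_rot: [-0.13, -3.137, -0.004]
wrist_force: [-5.3, 6.5, 6.4]
width: 0.128
grip_force: 20.7
```

Emit:
{"method": "jog_arm", "body": {"increments": [[[-0.12, -0.08, 0, 0, 0, 0, -1], [-0.11, -0.1, 0, 0, 0, 0, -1], [-0.09, -0.11, 0, 0, 0, 0, -1], [-0.07, -0.12, 0, 0, 0, 0, -1], [0, 0, 0, 0, 0, 0, -1]]]}}

```text
time: 12.53
tool_pos: [0.4919, -0.1952, 0.2116]
tcp_rot: [0.132, 3.132, 0.009]
wrist_force: [8.9, 11.6, 0.4]
width: 0.127
grip_force: 20.4
```

Emit:
{"method": "jog_arm", "body": {"increments": [[[-0.05, -0.13, 0, 0, 0, 0, -1], [-0.03, -0.14, 0, 0, 0, 0, -1], [-0.01, -0.12, 0, 0, 0, 0, -1], [0, 0, 0, 0, 0, 0, -1], [0, 0, 0, 0, 0, 0, -1]]]}}

```text
time: 12.95
tool_pos: [0.4945, -0.2086, 0.2118]
tcp_rot: [0.13, 3.13, 0.002]
wrist_force: [11.0, 4.3, -2.8]
width: 0.128
grip_force: 19.9
```

Emit:
{"method": "jog_arm", "body": {"increments": [[[0, -0.06, 0, 0, 0, 0, -1], [0, -0.06, 0, 0, 0, 0, -1], [0, 0, 0, 0, 0, 0, -1], [0, 0, 0, 0, 0, 0, -1], [0, 0, 0, 0, 0, 0, -1]]]}}

```text
time: 13.37
tool_pos: [0.4938, -0.2113, 0.2118]
tcp_rot: [0.13, 3.131, 0.005]
wrist_force: [10.1, 7.5, -1.6]
width: 0.13
grip_force: 20.2
```

```bash
python3 - <<'E'
from h import *
for n in('scene','side'):
    p,d,C,T=shot(n,n+'1')
    cv2.imwrite(f'pics/{n}1c.png',cv2.resize(p[260:360,270:420] if n=='side' else p[170:280,200:340],None,fx=5,fy=5,interpolation=2))
E
```

```text
(no output)
```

View pics/side1c.png

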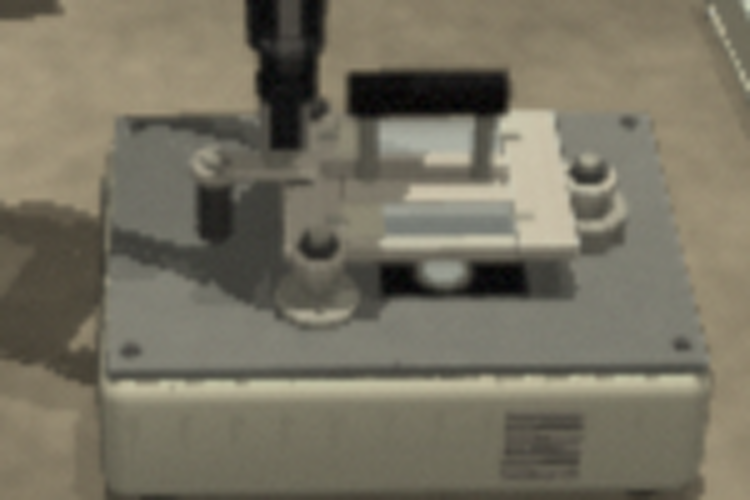

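Emit:
{"method": "jog_arm", "body": {"increments": [[[0, 0, 0, 0, 0, 0, -0.4], [0, 0, 0, 0, 0, 0, -0.2], [0, 0, 0, 0, 0, 0, -0.1], [0, 0, 0, 0, 0, 0, -0.1], [0, 0, 0, 0, 0, 0, -0.1]]]}}

```text
time: 13.88
tool_pos: [0.49, -0.2132, 0.2107]
tcp_rot: [-0.129, -3.138, 0.0]
wrist_force: [-0.4, 0.0, -0.6]
width: 0.449
grip_force: 0.0
```

Emit:
{"method": "jog_arm", "body": {"increments": [[[0, 0, -0.2, 0, 0, 0, -0.1], [0, 0, -0.5, 0, 0, 0, -0.1], [0, 0, -0.8, 0, 0, 0, -0.1], [0, 0, -0.9, 0, 0, 0, -0.1], [0, 0, -0.9, 0, 0, 0, -0.1]]]}}

```text
time: 14.3
tool_pos: [0.4898, -0.2131, 0.3109]
tcp_rot: [-0.129, -3.138, -0.001]
wrist_force: [-0.5, -0.2, -0.4]
width: 0.454
grip_force: 0.0
```

Emit:
{"method": "jog_arm", "body": {"increments": [[[0, 0, -0.8, 0, 0, 0, 0], [0, 0, -0.5, 0, 0, 0, 0], [0, 0, 0, 0, 0, 0, 0], [0, 0, 0, 0, 0, 0, 0], [0, 0, 0, 0, 0, 0, 0]]]}}

```text
time: 14.72
tool_pos: [0.4897, -0.2129, 0.3477]
tcp_rot: [-0.129, -3.137, -0.001]
wrist_force: [0.1, 0.1, 0.6]
width: 0.499
grip_force: 0.0
```

```bash
python3 - <<'E'
from h import *
p,d,C,T=shot('wrist','w6');np.savez('pics/w6.npz',C=C,T=T)
print(T.round(4))
m=(abs(C[...,2]-.157)<.004)&(np.hypot(C[...,0]-.490,C[...,1]+.209)<.014)&(d>0);Q=C[m];pin=Q.mean(0);print(len(Q),pin,np.argwhere(m).mean(0))
pv=np.array([.4622,-.2069]);v=(pin[:2]-pv);print('angle',np.arctan2(v[1],v[0])+np.radians(5),np.linalg.norm(v))
H=C[(C[...,2]>.163)&(C[...,2]<.18)&(abs(C[...,0]-.557)<.05)&(abs(C[...,1]+.215)<.03)&(d>0)];print(cv2.minAreaRect((H[:,:2]*1000).astype(np.float32)),H[:,2].mean(),len(H))
E
```

```text
[[-9.966e-01  8.200e-02 -1.500e-03  4.897e-01]
 [ 8.200e-02  9.966e-01  7.000e-04 -2.129e-01]
 [ 1.500e-03  6.000e-04 -1.000e+00  3.477e-01]
 [ 0.000e+00  0.000e+00  0.000e+00  1.000e+00]]
276 [ 0.48992618 -0.20983693  0.15664842] [232.48550725 322.8115942 ]
angle -0.01826612003842329 0.027881298380794634
((557.0221557617188, -215.63018798828125), (13.890363693237305, 72.2650375366211), 85.07549285888672) 0.17151783470888682 1735
```

View pics/w6.png

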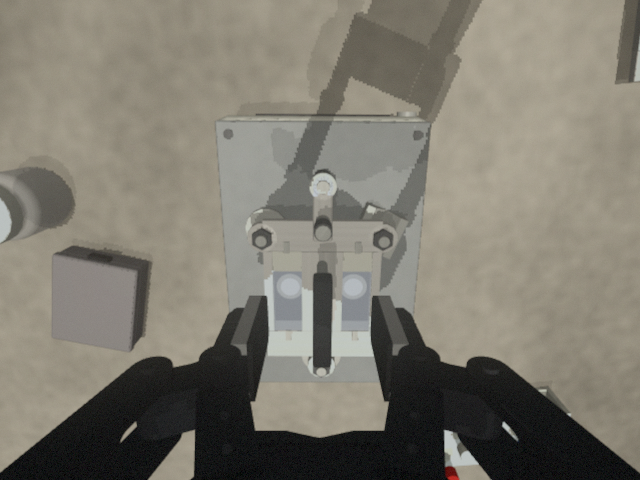

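```bash
python3 - <<'E'
from h import *
C=np.load('pics/w6.npz')['C']
h=[np.median(C[v-2:v+3,u-2:u+3,2]) for u,v in[(262,239),(383,239),(321,371)]];print(h)
if max(abs(np.array(h)-.125))<.0025: print(bot.finish_job())
E
```

```text
[np.float64(0.12499195842791655), np.float64(0.12480576865525655), np.float64(0.12502271252328662)]
the job is handed in; nothing more can be done
None
```

The job is handed in. The carrier is home in its three seats: all three screw ends measure 125 mm up, the height expected when home. The keeper is at its stop, within about 0.02 rad, and the gripper is clear. Nothing else was touched.

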